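# Shut the gas cock and crate the solvent bottles

### The job

Take this line out of service: first turn the yellow-handled valve on the sloping gas panel from open (handle along the pipe) to fully shut, a quarter turn until you feel it come firmly up against its stop, without wrenching it. Then put the two blue-capped bottles upright into the two free crate cells with green mats, one in each, and let go. Leave the white-capped bottles, the beaker and the jar where they are.

Things in the scene. Friction and masses are not known exactly. Their poses are not given: they have to be found in the camera images.
- gas_panel: Fixed light-grey gas panel 300 mm wide on a dark stand. Origin on the table under the middle of its face; x level, pointing up-slope (away from the robot at yaw 0), y left, z up. The face (200 mm along the slope) rises at 35 degrees toward +x, 100 mm above the origin; outward normal (-0.574, 0, 0.819). A 16 mm pipe with a brass valve 34 mm across crosses it along y.
- header (a point): Middle of the fixed blue header pipe over the face: 24 mm diameter, level along the panel's y, 330 mm long. 16 mm steel risers stand 81 mm behind it at y = +-155 mm and bend forward to it. It leaves no room for an upright gripper over the open handle; a tool square to the face (leaning back 35 degrees toward the robot) passes in front.
- lever: Valve handle. Origin on the stem axis at mid-thickness, 55 mm off the face; z = stem axis, out of the face; y = along the handle to its free end at 95 mm. Outer 62 mm is a yellow sleeve 16 mm wide, 12 mm thick. Open: points to the panel's +y, along the pipe (starts up to 0.2 rad toward shut). Shutting turns it about +z (counter-clockwise facing the panel) a quarter turn to point down the slope.
- lever_tip (a point): Free end of the handle, on its centre line at mid-thickness, 95 mm from the stem axis. Turning friction is about 3 N at 75 mm from the axis; the handle stays where left.
- shut_mark (a point): Point fixed to the panel, over the red stripe on the face: where the handle's free end would be if it pointed exactly straight down the slope. The true stop may lie up to 0.1 rad either side of this, cannot be seen and has to be felt.
- stem (a joint): Elastic twist of the valve stem, rad, 40 N m per rad, springing back to 0: the torque on the handle, positive toward shut. Friction while turning gives about 0.006; firmly on the stop is above 0.010 (0.4 N m, 5.3 N at 75 mm from the axis; aim for 8 to 15 N held a moment); above 0.0675 (36 N at 75 mm) is wrenching.
- crate: Fixed blue open crate, 168 x 168 mm outside, 55 mm high, 4 mm walls and dividers, 2 x 2 cells 78 mm square; floor 5 mm thick. Origin: centre of the underside; cell centres at +-41 mm in its x and y.
- mat_1: Round green mat, 52 mm diameter, 3 mm thick, fixed on the floor of a free crate cell, at its centre. Origin: centre of its underside (5 mm above the table); a bottle stands on its top, 3 mm higher.
- mat_2: The second round green mat, same as mat_1, in the other free cell.
- bottle_1: Amber glass bottle with blue cap, on the table. Its 52 mm round body is 62 mm high, a shoulder narrows to a 27 mm neck, and a 36 mm diameter screw cap (86 to 112 mm above the base) tops it; about 160 g (varies). Origin: centre of the underside, z up.
- bottle_2: Clear glass bottle with blue cap, on the table. Its 52 mm round body is 62 mm high, a shoulder narrows to a 27 mm neck, and a 36 mm diameter screw cap (86 to 112 mm above the base) tops it; about 160 g (varies). Origin: centre of the underside, z up.
- full_1: Amber bottle with white cap, same shape, already in the crate; leave alone.
- full_2: Clear bottle with white cap, same shape, already in the crate; leave alone.
- beaker: Open glass beaker, 64 mm across, 85 mm high; bystander. Origin: centre of the underside.
- jar: Small jar with black cap, 44 mm across, 55 mm high; bystander. Origin: centre of the underside.
There are look-alikes about, which are no part of the job. What is shaped like the bottle_2 but red is not meant.

How it is judged:
By the outcome, as a careful person would: the job done as asked, in the order asked, and still so for the second after the job is handed in, with the robot touching nothing.
It also fails if it takes over 72 s, if anything falls off the work surface, if the arm or the gripper's body presses on something with over 40 N, if the wrist force passes 120 N, or if a joint passes its speed limit or range.

### The arm

A 6-joint arm with a two-finger parallel gripper is mounted at the origin on the work surface. World frame = base frame: x ahead of the robot, y to its left, z up, the work surface at z = 0. Lengths are in m, angles in rad, forces in N, time in s.
With the tool pointing down it reaches from about 0.25 to 0.775 m from the base axis. Payload 4 kg.
Tool frame: the origin (TCP) lies between the finger pads; the fingertips stand 19 mm ahead of it and the grasp point (between the pads) is the TCP; z points along the fingers, y is the direction in which the jaws open and shut (so a half turn about z gives the same grasp; the last joint's range is limited). The gripper opens to 94 mm and grips with 3 to 60 N. Pads are 16 mm wide; open, the fingers measure 119 mm over their backs; the gripper's body (75 mm by 177 mm) begins 78 mm behind the grasp point.
Start: joints at [1.238, 0.087, 1.371, -0, 1.684, -0.103], TCP at [0.125, 0.536, 0.225] pointing down, gripper open.
Joint ranges: [-3.1, 3.1], [-0.76, 2.03], [0.27, 2.55], [-1.08, 4.22], [0.17, 2.65], [-2.57, 2.57]. Speed limits (rad/s): [2.79, 2.79, 3.14, 3.14, 3.14, 3.14].

### API

Orientations are given as a unit quaternion [x, y, z, w].
In Python, from cell import state, eyes, robot, cut_out, landmark_of gives the robot as it stands.
- The arm moves only by the tool apply_moves, never from a script. Its argument "series" is text: rows parted by semicolons, each of 5 numbers parted by spaces: the opening, from -1 (shut) to 1 (fully open), then the shift along the world's x, y, z in m, then the turn about the world's z in rad. A call has 1 to 12 rows; each row is the pose to reach, as a shift and turn from the pose commanded when the call began; what a row does not reach only later rows make up. A row lasts 1/10 s, in which the tool goes at most 50 mm and 8.59 degrees, less where a joint would pass 70% of its speed; a pose out of reach is approached as far as the arm can. A call with a gripper value outside its range is refused whole. The fingers move at their own pace and stop on an object; "newtons" is the grip in N (left out, the last holds). Time passes only in rows, so rows that repeat a pose let the fingers close. It gives the time, the measured TCP pose, the force and the opening at its end, in the units of the state.
- state(): the state, without advancing time (a new reading comes with each control period).
- eyes.get_image(name): name is "scene" or "top" or "wrist"; returns a dict with "pixels" (400x640x3 uint8, red, green, blue), "z_map" (400x640 float32, m along the optical axis (not along the pixel's ray), 0 where there is no reading), "K" (3x3 intrinsics, pixels), "dist" ([k1, k2, p1, p2, k3] as OpenCV has them; the pictures are not rectified), "xyz" and "rotation" of the camera in the world. Camera axes: x right, y down, z forward; pixel columns grow to the right and rows downward; lengths in m; the calibration is good to about 2 mm. A picture is of the moment at which its call begins.
- robot.sign_off(): hands the job in, once; it reports no verdict.
Trained networks look in the newest picture that a camera, given by its name, has taken for a name from the list of things; names that differ only in an ending like _2 or _b are one class to them, and where a whole thing is asked for, a point or a joint stands for the part that bears it (a point fixed in the world has none). Each returns a list of dicts, best first, with "score" (0 to 1); they miss things now and then, are a little off and sometimes report something else, mostly with a low value. They report only what shows in the picture. A call takes as long as a camera call. They do not tell look-alikes from the thing itself.
- cut_out(name, camera): "mask" (400x640 bool, what is visible of it).
- landmark_of(name, camera): "xyz" ([x, y, z] in m, in the coordinates of the camera as it stood for that picture, good to about 4 mm: a listed point, or the origin of a listed thing).
The state is a dict: "time": time; "joint_positions": joint angles; "dq": joint speeds; "effort": joint torques, N m; "position": TCP position; "tool_rot": TCP orientation; "force": force on the tool from outside, world axes, zero at the start; "ft_torque": the same for the moment, N m; "finger_gap": opening from 0.0 (shut) to 1.0 (fully open).
Only numpy, scipy, OpenCV 4.12 (cv2) and the standard library are available. Lean on these libraries where they do the work, as an engineer would, in place of code of your own. Each camera call takes 0.05 s, during which the arm holds its last target. There are 200 camera calls.

## Working session

There is one attempt and no reset: what is moved stays moved. The work goes in short steps, Python scripts to look and compute and a tool call to move; the robot and the scene stay as the last step left them, time stands still between calls to the robot, and variables do not carry over. Pictures are saved under pics/ and viewed, about 8 in all and at most 12, crops included, and the job is handed in when it is done.

Besides the shell and the picture viewer there is one more tool, called after "Request:" by a JSON object that holds its "api" and its "payload", one argument or row to a line. apply_moves: Moves the arm, as the interface text tells. Its arguments: {"type":"object","properties":{"series":{"type":"string"},"newtons":{"type":"number"}},"required":["series"]}

```bash
mkdir -p pics
cat > h.py <<'E'
import numpy as np, cv2, json
from cell import state, eyes, robot, cut_out, landmark_of
def w(im,p): return np.array(im["rotation"])@np.array(p)+np.array(im["xyz"])
def save(im,n,crop=None,s=1):
    a=im["pixels"][:,:,::-1]
    if crop: a=a[crop[1]:crop[3],crop[0]:crop[2]]
    cv2.imwrite(f"pics/{n}.png",cv2.resize(a,None,fx=s,fy=s,interpolation=cv2.INTER_CUBIC))
def pix(im,P):
    R=np.array(im["rotation"]);
    if R.ndim==1:
        from scipy.spatial.transform import Rotation; R=Rotation.from_quat(R).as_matrix()
    return cv2.projectPoints(np.array([P],float),cv2.Rodrigues(R.T)[0],-R.T@np.array(im["xyz"]),np.array(im["K"]),np.array(im["dist"]))[0].ravel()
E
python3 - <<'E'
from h import *
s=state(); print(s)
for c in ["scene","top"]:
    im=eyes.get_image(c); save(im,c+"0"); print(c,im["xyz"],np.array(im["rotation"]).shape)
    for n in ["gas_panel","header","lever","lever_tip","shut_mark","crate","mat_1","bottle_1","bottle_2","full_1","full_2","beaker","jar"]:
        for d in landmark_of(n,c):
            p=w(im,d["xyz"]); print(c,n,round(d["score"],2),p.round(3),pix(im,p).round())
E
```

```text
{'time': 0.0, 'joint_positions': array([ 1.23788910e+00,  8.79306132e-02,  1.37222489e+00, -1.83562233e-05,
        1.68357658e+00, -1.03113352e-01]), 'dq': array([ 0.00045199, -0.00228309,  0.00108247,  0.00027052, -0.00145281,
        0.00049192]), 'effort': array([ 1.13737558e-03, -3.40195835e+01, -3.02423537e+01,  7.18402234e-02,
        3.31817509e-02, -2.15054274e-04]), 'position': array([0.12513232, 0.53506828, 0.22333235]), 'tool_rot': array([ 1.14645256e-01,  9.93405920e-01, -1.04636756e-03, -2.22460967e-04]), 'force': array([-0.0323281 , -0.48432688, -0.02530829]), 'ft_torque': array([-0.05053255,  0.01032654,  0.00673029]), 'finger_gap': 0.9994064023542082}
scene [1.17453207 0.03429813 1.09600449] (4,)Traceback (most recent call last):
  File "<stdin>", line 7, in <module>
  File "h.py", line 3, in w
    def w(im,p): return np.array(im["rotation"])@np.array(p)+np.array(im["xyz"])
                        ~~~~~~~~~~~~~~~~~~~~~~~~^~~~~~~~~~~~
ValueError: matmul: Input operand 1 has a mismatch in its core dimension 0, with gufunc signature (n?,k),(k,m?)->(n?,m?) (size 3 is different from 4)
```

```bash
cat > h.py <<'E'
import numpy as np, cv2
from scipy.spatial.transform import Rotation
from cell import state, eyes, robot, cut_out, landmark_of
def RR(im): return Rotation.from_quat(im["rotation"]).as_matrix()
def w(im,p): return RR(im)@np.array(p)+np.array(im["xyz"])
def save(im,n,crop=None,s=1):
    a=im["pixels"][:,:,::-1]
    if crop: a=a[crop[1]:crop[3],crop[0]:crop[2]]
    cv2.imwrite(f"pics/{n}.png",cv2.resize(a,None,fx=s,fy=s,interpolation=cv2.INTER_CUBIC))
def pix(im,P):
    R=RR(im)
    return cv2.projectPoints(np.array([P],float),cv2.Rodrigues(R.T)[0],-R.T@np.array(im["xyz"]),np.array(im["K"]),np.array(im["dist"]))[0].ravel()
def cloud(im):
    "world xyz per pixel (NaN where no depth)"
    h,v=im["z_map"].shape; u,vv=np.meshgrid(np.arange(v),np.arange(h))
    n=cv2.undistortPoints(np.stack([u,vv],-1).reshape(-1,1,2).astype(float),np.array(im["K"]),np.array(im["dist"])).reshape(h,v,2)
    z=np.where(im["z_map"]>0,im["z_map"],np.nan)
    return np.stack([n[...,0]*z,n[...,1]*z,z],-1)@RR(im).T+np.array(im["xyz"])
E
python3 - <<'E'
from h import *
for c in ["scene","top"]:
    im=eyes.get_image(c); save(im,c+"0"); print(c,im["xyz"])
    for n in ["gas_panel","header","lever","lever_tip","shut_mark","crate","mat_1","bottle_1","bottle_2","full_1","full_2","beaker","jar"]:
        for d in landmark_of(n,c):
            p=w(im,d["xyz"]); print(c,n,round(d["score"],2),p.round(3),pix(im,p).round())
E
```

```text
scene [1.17453207 0.03429813 1.09600449]
scene gas_panel 0.75 [0.616 0.232 0.001] [414. 259.]
scene gas_panel 0.68 [ 0.719 -0.183 -0.002] [246. 288.]
scene header 0.92 [0.626 0.227 0.276] [433. 203.]
scene lever 0.84 [0.584 0.238 0.147] [426. 219.]
scene lever 0.3 [ 0.584 -0.064  0.002] [299. 242.]
scene lever_tip 0.74 [0.587 0.33  0.142] [465. 223.]
scene crate 0.8 [ 0.527 -0.291  0.004] [217. 218.]
scene mat_1 0.71 [ 0.575 -0.26   0.007] [225. 234.]
scene mat_1 0.57 [0.619 0.23  0.003] [413. 260.]
scene mat_1 0.47 [ 0.561 -0.347  0.006] [193. 227.]
scene bottle_1 0.96 [ 0.587 -0.063  0.001] [299. 242.]
scene bottle_1 0.94 [ 0.372 -0.131  0.004] [283. 174.]
scene bottle_1 0.9 [ 0.48  -0.088 -0.001] [294. 208.]
scene bottle_1 0.75 [0.503 0.007 0.003] [328. 216.]
scene bottle_2 0.96 [ 0.587 -0.063  0.001] [299. 242.]
scene bottle_2 0.94 [ 0.372 -0.131  0.004] [283. 174.]
scene bottle_2 0.9 [ 0.48  -0.088 -0.001] [294. 208.]
scene bottle_2 0.75 [0.503 0.007 0.003] [328. 216.]
scene full_1 0.89 [ 0.498 -0.239  0.003] [238. 210.]
scene full_1 0.75 [ 0.471 -0.32   0.002] [210. 200.]
scene
[... 668 characters left out ...]
.575 -0.256  0.004] [418. 200.]
top mat_1 0.57 [ 0.559 -0.339  0.002] [449. 207.]
top bottle_1 0.93 [ 0.372 -0.133 -0.004] [374. 276.]
top bottle_1 0.88 [ 0.482 -0.089 -0.003] [357. 235.]
top bottle_1 0.67 [ 0.59  -0.061 -0.002] [346. 195.]
top bottle_2 0.93 [ 0.372 -0.133 -0.004] [374. 276.]
top bottle_2 0.88 [ 0.482 -0.089 -0.003] [357. 235.]
top bottle_2 0.67 [ 0.59  -0.061 -0.002] [346. 195.]
top full_1 0.9 [ 0.475 -0.314  0.   ] [440. 237.]
top full_1 0.66 [ 0.492 -0.238  0.005] [412. 231.]
top full_2 0.9 [ 0.475 -0.314  0.   ] [440. 237.]
top full_2 0.66 [ 0.492 -0.238  0.005] [412. 231.]
top beaker 0.89 [ 0.727 -0.01   0.001] [327. 147.]
top jar 0.57 [ 0.72  -0.18  -0.005] [389. 150.]
```

View pics/scene0.png

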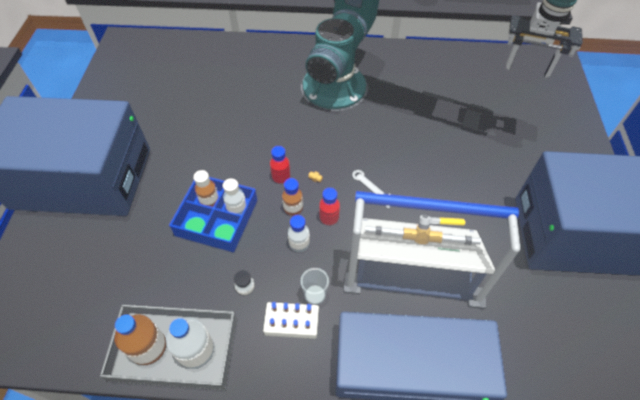

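View pics/top0.png

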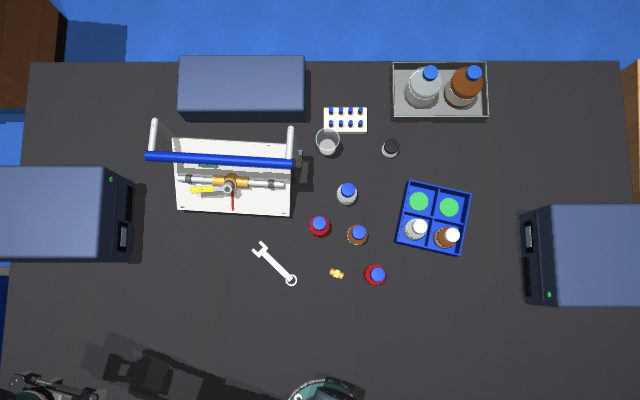

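Run:
```python
from h import *
print(state()["time"])
for c in ["scene","top"]:
    im=eyes.get_image(c); P=cloud(im); px=im["pixels"].astype(int); r,g,b=px[...,0],px[...,1],px[...,2]
    box=(P[...,0]>.45)&(P[...,0]<.75)&(P[...,1]>.03)&(P[...,1]<.45)
    for n,m in [("header",box&(P[...,2]>.24)&(b>r+60)),("yellow",box&(r>b+70)&(g>b+60)&(P[...,2]>.1)),("red",box&(r>g+70)&(r>b+70)&(P[...,2]>.04)),
      ("face",box&(P[...,2]>.05)&(P[...,2]<.17)&(abs(r-b)<30)&(r>150))]:
        Q=P[m]
        if len(Q)<5: continue
        mu=np.median(Q,0); d=np.linalg.svd(Q-mu,full_matrices=False)[2]
        print(c,n,len(Q),mu.round(4),"dir",d[0].round(3),"nrm",d[2].round(3),"lo",np.percentile(Q,3,0).round(3),"hi",np.percentile(Q,97,0).round(3))
        ys=Q[:,1]
        if n=="yellow":
            for a in np.arange(.24,.36,.02):
                s=Q[(ys>=a)&(ys<a+.02)]
                if len(s): print("  ",round(a,2),len(s),s.min(0).round(3),s.max(0).round(3))
im=eyes.get_image("top"); save(im,"panel",(130,110,310,230),4.4)
```

```text
1.5
scene header 1649 [0.6319 0.2357 0.2809] dir [ 0.062  0.998 -0.002] nrm [ 0.378 -0.021  0.926] lo [0.615 0.081 0.272] hi [0.645 0.384 0.285]
scene yellow 275 [0.5927 0.273  0.1407] dir [ 0.247 -0.949 -0.195] nrm [-0.572  0.019 -0.82 ] lo [0.578 0.194 0.124] hi [0.617 0.324 0.151]
   0.24 36 [0.605 0.241 0.123] [0.619 0.26  0.139]
   0.26 61 [0.578 0.261 0.123] [0.618 0.28  0.151]
   0.28 47 [0.578 0.28  0.141] [0.593 0.299 0.153]
   0.3 50 [0.576 0.3   0.14 ] [0.591 0.32  0.149]
   0.32 17 [0.577 0.32  0.14 ] [0.59  0.327 0.147]
scene red 13 [0.5114 0.0319 0.0614] dir [ 0.334 -0.009 -0.943] nrm [-0.009  1.    -0.013] lo [0.497 0.03  0.042] hi [0.517 0.033 0.067]
scene face 4524 [0.6505 0.2317 0.1266] dir [0.067 0.998 0.009] nrm [ 0.517 -0.027 -0.856] lo [0.554 0.094 0.055] hi [0.707 0.371 0.157]
top header 1497 [0.6245 0.2373 0.2793] dir [-0.061 -0.998 -0.   ] nrm [-0.14   0.008  0.99 ] lo [0.609 0.081 0.273] hi [0.641 0.392 0.284]
top yellow 342 [0.5982 0.2745 0.133 ] dir [-0.191  0.968  0.16 ] nrm [ 0.536 -0.033  0.843] lo [0.576 0.196 0.119] hi [0.613 0.328 0.149]
   0.24 29 [0.598 0.242 0.12 ] [0.614 0.26  0.139]
   0.26 74 [0.577 0.261 0.116] [0.616 0.28  0.153]
   0.28 58 [0.574 0.28  0.117] [0.616 0.3   0.15 ]
   0.3 53 [0.574 0.3   0.137] [0.59 0.32 0.15]
   0.32 29 [0.574 0.321 0.135] [0.588 0.332 0.147]
top red 75 [0.5505 0.2379 0.0646] dir [-0.242 -0.97  -0.005] nrm [-0.275  0.063  0.959] lo [0.488 0.031 0.048] hi [0.583 0.244 0.079]
top face 4707 [0.6074 0.224  0.1122] dir [-0.152 -0.987 -0.044] nrm [-0.543  0.046  0.838] lo [0.548 0.098 0.052] hi [0.702 0.379 0.155]
```

View pics/panel.png

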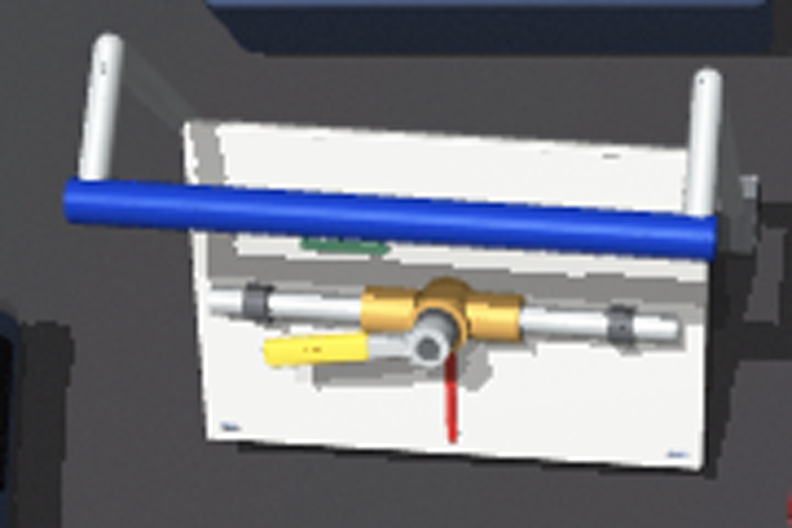

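Request:
{"api": "apply_moves", "payload": {
  "series": "-1 0.2 -0.218 0.03 0.168;-1 0.2 -0.218 0.03 0.168;-1 0.2 -0.218 0.03 0.168;-1 0.2 -0.218 0.03 0.168;-1 0.2 -0.218 0.03 0.168;-1 0.2 -0.218 0.03 0.168;-1 0.435 -0.218 -0.035 0.168;-1 0.435 -0.218 -0.035 0.168;-1 0.435 -0.218 -0.035 0.168;-1 0.435 -0.218 -0.035 0.168;-1 0.435 -0.218 -0.035 0.168;-1 0.435 -0.218 -0.035 0.168",
  "newtons": 20
}}

```text
time: 2.85
position: [0.5634, 0.3156, 0.183]
tool_rot: [0.033, 0.999, -0.002, -0.003]
force: [-0.4, -0.3, -1.4]
finger_gap: 0.023
```

Run:
```python
from h import *
s=state();print(s["position"],s["force"],s["finger_gap"])
im=eyes.get_image("scene"); P=cloud(im)
a=cv2.resize(im["pixels"][120:300,340:540,::-1],None,fx=3.8,fy=3.3); 
im=eyes.get_image("wrist"); cv2.imwrite("pics/a.png",np.hstack([cv2.resize(a,(440,400)),cv2.resize(im["pixels"][:,:,::-1],(350,400))]))
```

```text
[0.56339762 0.31557603 0.18302071] [-0.44459905 -0.27825549 -1.42662545] 0.02257243260589734
```

View pics/a.png

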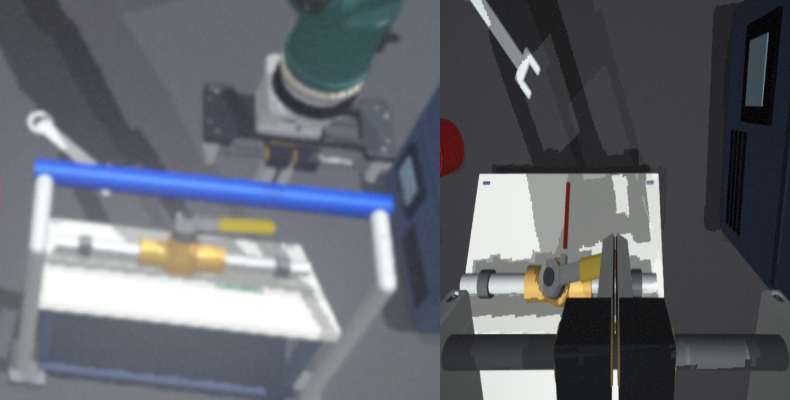

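Run:
```python
from h import *
im=eyes.get_image("wrist"); print(im["xyz"],RR(im).round(2))
for n in ["header","lever","lever_tip","shut_mark","gas_panel"]:
  for d in landmark_of(n,"wrist"): print(n,round(d["score"],2),w(im,d["xyz"]).round(4))
P=cloud(im); px=im["pixels"].astype(int); r,g,b=px[...,0],px[...,1],px[...,2]
m=(r>b+70)&(g>b+60)&(P[...,2]>.12)&(P[...,1]>.265); Q=P[m]; print(len(Q),np.median(Q,0),np.percentile(Q,3,0).round(3),np.percentile(Q,97,0).round(3))
print(pix(im,[.6,.237,.1]), pix(im,state()["position"]))
```

```text
[0.47792661 0.32204691 0.34690183] [[ 0.06  0.96  0.28]
 [ 1.   -0.06 -0.02]
 [-0.    0.28 -0.96]]
lever 0.75 [0.5907 0.2329 0.1444]
gas_panel 0.82 [ 0.6196  0.2337 -0.0015]
1153 [0.58372154 0.27971608 0.14400624] [0.576 0.267 0.124] [0.614 0.296 0.148]
[224.42808314 264.89329347] [322.58916257 267.89840572]
```

Request:
{"api": "apply_moves", "payload": {
  "series": "-1 0.014 0.003 0 0;-1 0.014 0.003 0 0;-1 0.014 0.003 -0.008 0;-1 0.014 0.003 -0.008 0;-1 0.014 0.003 -0.008 0"
}}

```text
time: 3.75
position: [0.5735, 0.3204, 0.1809]
tool_rot: [0.031, 1.0, -0.0, -0.001]
force: [0.7, -0.1, 0.3]
finger_gap: 0.005
```

Request:
{"api": "apply_moves", "payload": {
  "series": "-1 0.005 0 -0.004 0;-1 0.005 0 -0.008 0;-1 0.005 0 -0.011 0;-1 0.005 0 -0.014 0;-1 0.005 0 -0.014 0"
}}

```text
time: 4.25
position: [0.5792, 0.3205, 0.1669]
tool_rot: [0.031, 1.0, -0.0, -0.0]
force: [-0.5, 0.3, 0.2]
finger_gap: 0.007
```

Request:
{"api": "apply_moves", "payload": {
  "series": "-1 -0.001 0 -0.002 0;-1 -0.001 0 -0.004 0;-1 -0.001 0 -0.004 0"
}}

```text
time: 4.55
position: [0.5786, 0.3207, 0.1645]
tool_rot: [0.031, 1.0, 0.0, 0.001]
force: [0.4, -0.9, 3.4]
finger_gap: 0.005
```

Request:
{"api": "apply_moves", "payload": {
  "series": "-1 0 0 -0.002 0;-1 -0.003 0 -0.005 0;-1 -0.006 0 -0.008 0;-1 -0.009 0 -0.011 0;-1 -0.009 0 -0.011 0"
}}

```text
time: 5.05
position: [0.5686, 0.3201, 0.1541]
tool_rot: [0.031, 1.0, -0.0, -0.0]
force: [-4.3, -2.0, 8.3]
finger_gap: 0.008
```

```bash
cat >> h.py <<'E'
ps=-0.062; PX=np.array([np.cos(ps),np.sin(ps),0]); PY=np.array([-PX[1],PX[0],0]); DS=-0.819*PX-np.array([0,0,.574]); NR=np.array([-.574*PX[0],-.574*PX[1],.819]); ST=np.array([.585,.238,.1445])
def handle():
    for c in ["scene","top","wrist"]:
        im=eyes.get_image(c); P=cloud(im)-ST; px=im["pixels"].astype(int); r,g,b=px[...,0],px[...,1],px[...,2]
        n=P@NR; Q=P[(r>b+70)&(g>b+60)&(n>-.002)&(n<.012)&(np.linalg.norm(P,axis=-1)<.11)]
        if len(Q)<10: print(c,len(Q)); continue
        u,v=Q@PY,Q@DS; k=np.hypot(u,v)>.035; a=np.arctan2(v[k],u[k]); print(c,k.sum(),"theta",np.median(a).round(3),"r",np.percentile(np.hypot(u,v)[k],97).round(3),"n",np.median(Q@NR).round(4))
E
python3 -c "
from h import *
handle(); print(state()['force'])"
```

```text
scene 69 theta 0.199 r 0.071 n 0.0036
top 0
wrist 1590 theta 0.309 r 0.07 n 0.0043
[-3.94451856 -1.48132436  7.53984901]
```

Request:
{"api": "apply_moves", "payload": {
  "series": "-1 -0.003 0 -0.003 0;-1 -0.006 0 -0.006 0;-1 -0.009 0 -0.009 0;-1 -0.009 0 -0.009 0"
}}

```text
time: 5.6
position: [0.5598, 0.3204, 0.1453]
tool_rot: [0.031, 1.0, 0.0, 0.0]
force: [-1.9, -1.6, 8.8]
finger_gap: 0.004
```

```bash
python3 -c "
from h import *
handle(); print(state()['force'])"
```

```text
scene 62 theta 0.388 r 0.072 n 0.0041
top 0
wrist 1994 theta 0.488 r 0.086 n 0.0043
[-1.90058562 -1.88539582  7.25820087]
```

Request:
{"api": "apply_moves", "payload": {
  "series": "-1 -0.004 -0.003 -0.003 0;-1 -0.008 -0.007 -0.006 0;-1 -0.012 -0.012 -0.009 0;-1 -0.016 -0.016 -0.012 0;-1 -0.016 -0.016 -0.012 0"
}}

```text
time: 6.25
position: [0.5419, 0.3066, 0.1324]
tool_rot: [0.03, 1.0, 0.002, -0.002]
force: [-5.0, 3.5, 6.8]
finger_gap: 0.007
```

```bash
python3 -c "
from h import *
handle(); print(state()['force'])"
```

```text
scene 38 theta 0.724 r 0.066 n 0.0042
top 0
wrist 1658 theta 0.843 r 0.089 n 0.0044
[-4.09762721  3.99281359  6.83732525]
```

Request:
{"api": "apply_moves", "payload": {
  "series": "-1 0 0 0.03 0;-1 0.018 0.016 0.03 0;-1 0.018 0.016 0.03 0;-1 0.018 0.016 0.01 0;-1 0.018 0.016 -0.008 0;-1 0.018 0.016 -0.008 0"
}}

```text
time: 7.0
position: [0.5593, 0.3191, 0.1184]
tool_rot: [0.031, 1.0, -0.002, -0.004]
force: [-0.8, -0.0, -0.3]
finger_gap: 0.0
```

```bash
python3 -c "
from h import *
handle(); print(state()['force'])"
```

```text
scene 42 theta 0.734 r 0.079 n 0.0036
top 14 theta 0.839 r 0.084 n 0.004
wrist 3246 theta 0.799 r 0.09 n 0.0042
[ 0.35953555 -0.42796544 -0.03781873]
```

Request:
{"api": "apply_moves", "payload": {
  "series": "-1 -0.007 -0.01 -0.004 0;-1 -0.014 -0.02 -0.008 0;-1 -0.021 -0.03 -0.011 0;-1 -0.024 -0.035 -0.013 0;-1 -0.027 -0.04 -0.015 0;-1 -0.029 -0.044 -0.017 0;-1 -0.029 -0.044 -0.017 0"
}}

```text
time: 7.85
position: [0.5334, 0.2763, 0.1071]
tool_rot: [0.031, 1.0, 0.0, 0.0]
force: [1.1, 0.9, 1.9]
finger_gap: 0.006
```

```bash
python3 -c "
from h import *
handle(); print(state()['force'])"
```

```text
scene 5
top 0
wrist 2232 theta 1.384 r 0.091 n 0.0043
[0.27061763 1.91550267 0.50552822]
```

Request:
{"api": "apply_moves", "payload": {
  "series": "-1 -0.004 -0.001 -0.002 0;-1 -0.008 -0.003 -0.004 0;-1 -0.009 -0.005 -0.005 0;-1 -0.009 -0.007 -0.005 0;-1 -0.009 -0.007 -0.005 0"
}}

```text
time: 8.5
position: [0.5233, 0.2693, 0.1009]
tool_rot: [0.031, 1.0, -0.0, -0.001]
force: [-1.0, 2.0, 0.0]
finger_gap: 0.005
```

Request:
{"api": "apply_moves", "payload": {
  "series": "-1 0 -0.002 0 0;-1 0 -0.004 0 0;-1 0 -0.004 0 0"
}}

```text
time: 8.8
position: [0.5238, 0.2653, 0.101]
tool_rot: [0.031, 1.0, -0.0, -0.001]
force: [-1.7, 1.6, -0.8]
finger_gap: 0.007
```

Request:
{"api": "apply_moves", "payload": {
  "series": "-1 0 -0.002 0 0;-1 0 -0.003 0 0;-1 0 -0.003 0 0"
}}

```text
time: 9.1
position: [0.5237, 0.2634, 0.1012]
tool_rot: [0.031, 1.0, 0.001, -0.001]
force: [-2.3, 5.3, -1.2]
finger_gap: 0.006
```

Request:
{"api": "apply_moves", "payload": {
  "series": "-1 0 -0.001 0 0;-1 0 -0.002 0 0;-1 0 -0.002 0 0"
}}

```text
time: 9.4
position: [0.5235, 0.2625, 0.1012]
tool_rot: [0.031, 1.0, 0.002, -0.001]
force: [-1.9, 7.5, -0.6]
finger_gap: 0.011
```

```bash
python3 -c "
from h import *
handle(); s=state();print(s['force'],s['position'])"
```

```text
scene 0
top 0
wrist 1537 theta 1.576 r 0.091 n 0.0044
[-2.25678319  7.2629146  -2.03756453] [0.52356024 0.26248791 0.1011703 ]
```

Request:
{"api": "apply_moves", "payload": {
  "series": "-1 0 -0.001 0 0;-1 0 -0.002 0 0;-1 0 -0.002 0 0;-1 0 -0.002 0 0;-1 0 -0.002 0 0;-1 0 -0.002 0 0"
}}

```text
time: 10.15
position: [0.5234, 0.2617, 0.1012]
tool_rot: [0.03, 1.0, 0.003, -0.001]
force: [-1.9, 11.0, -0.9]
finger_gap: 0.007
```

Request:
{"api": "apply_moves", "payload": {
  "series": "-1 0 0.02 0 0;-1 0 0.02 0.15 0;-1 0 0.02 0.15 0;-1 0 0.02 0.15 0;0.3 -0.03 -0.35 0.17 0;0.3 -0.03 -0.35 0.17 0;0.3 -0.03 -0.35 0.17 0;0.3 -0.03 -0.35 0.17 0;0.3 -0.03 -0.35 0.17 0;0.3 -0.03 -0.35 0.17 0;0.3 -0.03 -0.35 0.17 0;0.3 -0.03 -0.35 0.17 0"
}}

```text
time: 11.35
position: [0.4933, -0.0966, 0.2721]
tool_rot: [0.034, 0.999, -0.002, 0.0]
force: [0.2, 0.2, -0.7]
finger_gap: 0.637
```

Run:
```python
from h import *
s=state(); print(s["position"],s["tool_rot"].round(3),s["finger_gap"])
handle()
for c in ["scene","top","wrist"]:
    im=eyes.get_image(c); P=cloud(im); px=im["pixels"].astype(int); r,g,b=px[...,0],px[...,1],px[...,2]
    m=((b>r+60)&(b>g+40)&(P[...,2]>.105)&(P[...,2]<.125)&(P[...,1]<.06)).astype(np.uint8)
    n,l,st,ce=cv2.connectedComponentsWithStats(m)
    for i in range(1,n):
        if st[i,4]>15:
            Q=P[l==i]; print(c,"cap",st[i,4],((Q.max(0)+Q.min(0))/2).round(3),(Q.max(0)-Q.min(0)).round(3),ce[i].round())
    m=((g>r+60)&(g>b+40)&(P[...,2]<.03)).astype(np.uint8)
    n,l,st,ce=cv2.connectedComponentsWithStats(m)
    for i in range(1,n):
        if st[i,4]>15:
            Q=P[l==i]; print(c,"mat",st[i,4],((Q.max(0)+Q.min(0))/2).round(3),(Q.max(0)-Q.min(0)).round(3),ce[i].round())
    if c=="wrist": save(im,"wr1")
```

```text
[ 0.49331312 -0.09659622  0.27212304] [ 0.034  0.999 -0.002  0.   ] 0.6365024817943375
scene 15 theta 1.63 r 0.052 n 0.0049
top 132 theta 1.527 r 0.09 n 0.0039
wrist 0
scene cap 129 [ 0.377 -0.137  0.112] [0.036 0.035 0.013] [277. 152.]
scene cap 146 [ 0.482 -0.091  0.111] [0.037 0.034 0.012] [291. 185.]
scene cap 147 [0.503 0.008 0.111] [0.04  0.035 0.013] [329. 194.]
scene cap 167 [ 0.591 -0.064  0.111] [0.036 0.034 0.012] [297. 222.]
scene mat 170 [ 0.553 -0.344  0.009] [0.04  0.044 0.011] [195. 224.]
scene mat 186 [ 0.57  -0.263  0.008] [0.041 0.043 0.011] [224. 232.]
top cap 19 [ 0.592 -0.047  0.11 ] [0.023 0.008 0.009] [342. 187.]
top cap 144 [0.503 0.014 0.111] [0.034 0.033 0.012] [319. 223.]
top cap 139 [ 0.478 -0.086  0.111] [0.028 0.033 0.011] [358. 232.]
top cap 149 [ 0.375 -0.131  0.11 ] [0.034 0.033 0.01 ] [377. 274.]
top mat 32 [ 0.568 -0.274  0.008] [0.033 0.013 0.014] [425. 203.]
top mat 271 [ 0.557 -0.338  0.008] [0.05  0.048 0.018] [449. 207.]
wrist cap 1355 [ 0.376 -0.134  0.109] [0.035 0.035 0.008] [264.  60.]
wrist cap 1010 [ 0.479 -0.089  0.109] [0.034 0.033 0.008] [322. 172.]
wrist cap 1034 [0.502 0.011 0.109] [0.035 0.036 0.007] [425. 189.]
wrist cap 835 [ 0.587 -0.062  0.109] [0.035 0.034 0.008] [353. 271.]
wrist mat 1032 [ 0.557 -0.341  0.006] [0.05  0.049 0.005] [136. 225.]
wrist mat 1010 [ 0.575 -0.259  0.006] [0.049 0.051 0.006] [200. 233.]
```

View pics/wr1.png

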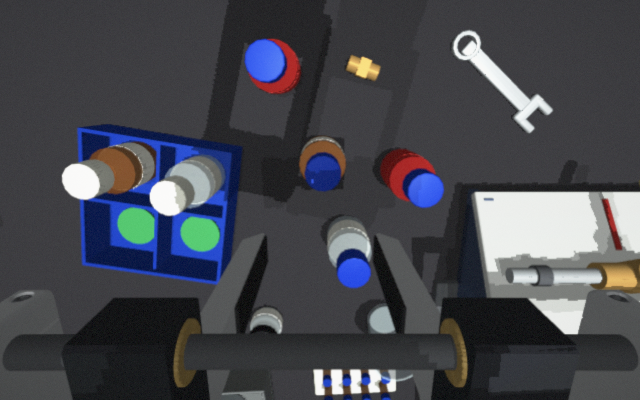

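Request:
{"api": "apply_moves", "payload": {
  "series": "0.3 -0.013 0.006 -0.04 0;0.3 -0.013 0.006 -0.09 0;0.3 -0.013 0.006 -0.12 0;0.3 -0.013 0.006 -0.12 0;0.3 -0.013 0.006 -0.12 0"
}}

```text
time: 12.15
position: [0.4816, -0.0845, 0.1521]
tool_rot: [0.03, 1.0, -0.0, -0.0]
force: [0.8, 0.4, 0.4]
finger_gap: 0.649
```

Request:
{"api": "apply_moves", "payload": {
  "series": "0.3 -0.0015 -0.0045 -0.01 0;0.3 -0.0015 -0.0045 -0.04 0;0.3 -0.0015 -0.0045 -0.051 0;0.3 -0.0015 -0.0045 -0.051 0;-1 -0.0015 -0.0045 -0.051 0;-1 -0.0015 -0.0045 -0.051 0;-1 -0.0015 -0.0045 -0.051 0;-1 -0.0015 -0.0045 -0.051 0;-1 -0.0015 -0.0045 -0.051 0",
  "newtons": 20
}}

```text
time: 13.05
position: [0.4805, -0.09, 0.1015]
tool_rot: [0.031, 1.0, -0.0, 0.001]
force: [-0.4, 1.2, 2.6]
finger_gap: 0.382
```

Request:
{"api": "apply_moves", "payload": {
  "series": "-1 0 0 0.03 0;-1 0 0 0.07 0;-1 0 0 0.11 0;-1 0 0 0.145 0;-1 0.01 -0.03 0.145 0;-1 0.02 -0.07 0.145 0;-1 0.032 -0.11 0.145 0;-1 0.044 -0.15 0.145 0;-1 0.056 -0.19 0.145 0;-1 0.067 -0.225 0.145 0;-1 0.0755 -0.25 0.145 0;-1 0.0755 -0.25 0.145 0"
}}

```text
time: 14.25
position: [0.555, -0.3433, 0.2426]
tool_rot: [0.033, 0.999, 0.0, -0.002]
force: [0.1, -0.6, -1.4]
finger_gap: 0.377
```

Run:
```python
from h import *
s=state(); print(s["position"],s["tool_rot"].round(3),s["finger_gap"],s["force"])
for c in ["top","wrist"]:
    im=eyes.get_image(c); P=cloud(im); px=im["pixels"].astype(int); r,g,b=px[...,0],px[...,1],px[...,2]
    m=((g>r+60)&(g>b+40)&(P[...,2]<.03)).astype(np.uint8)
    n,l,st,ce=cv2.connectedComponentsWithStats(m)
    for i in range(1,n):
        if st[i,4]>15:
            Q=P[l==i]; print(c,"mat",st[i,4],((Q.max(0)+Q.min(0))/2).round(3),(Q.max(0)-Q.min(0)).round(3),ce[i].round())
    m=((b>r+60)&(b>g+40)&(abs(P[...,2]-.053)<.006)&(P[...,1]<-.15))
    q=cv2.minAreaRect(P[m][:,:2].astype(np.float32)); print(c,"crate",q)
save(im,"wr2")
```

```text
[ 0.55495196 -0.34328287  0.242562  ] [ 0.033  0.999  0.    -0.002] 0.376559015072296 [ 0.12583339 -0.58304509 -1.44048655]
top mat 270 [ 0.574 -0.256  0.005] [0.049 0.05  0.017] [418. 201.]
top mat 116 [ 0.557 -0.33   0.005] [0.045 0.03  0.013] [445. 206.]
top crate ((0.5243898034095764, -0.2878791093826294), (0.16965392231941223, 0.1692313253879547), 77.09713745117188)
wrist mat 783 [ 0.549 -0.341  0.007] [0.034 0.049 0.005] [320. 167.]
wrist crate ((0.5246295928955078, -0.28966036438941956), (0.16951893270015717, 0.1681663691997528), 76.96332550048828)
```

View pics/wr2.png

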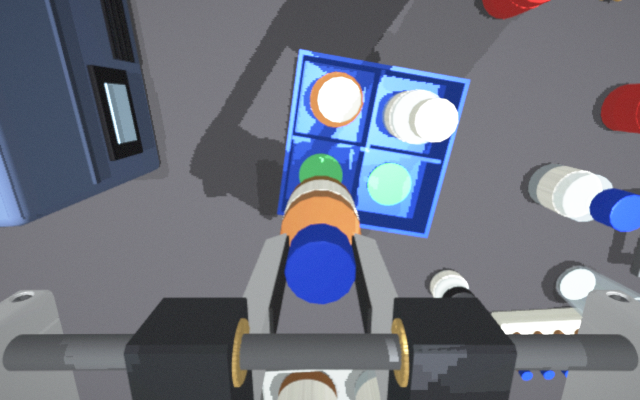

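Request:
{"api": "apply_moves", "payload": {
  "series": "-1 0 0.002 -0.03 0;-1 0 0.002 -0.06 0;-1 0 0.002 -0.07 0;-1 0 0.002 -0.07 0;-1 0 0.002 -0.07 0"
}}

```text
time: 14.85
position: [0.5557, -0.3377, 0.177]
tool_rot: [0.031, 1.0, -0.0, 0.001]
force: [0.5, 0.6, -0.8]
finger_gap: 0.374
```

Request:
{"api": "apply_moves", "payload": {
  "series": "-1 0 -0.0005 -0.03 0;-1 0 -0.0005 -0.055 0;-1 0 -0.0005 -0.064 0;-1 0 -0.0005 -0.066 0;-1 0 -0.0005 -0.067 0;-1 0 -0.0005 -0.067 0"
}}

```text
time: 15.45
position: [0.5562, -0.3391, 0.1106]
tool_rot: [0.031, 1.0, -0.001, 0.001]
force: [-0.1, -0.0, -1.9]
finger_gap: 0.382
```

Request:
{"api": "apply_moves", "payload": {
  "series": "-1 0 0 -0.001 0;-1 0 0 -0.002 0;-1 0 0 -0.002 0"
}}

```text
time: 15.75
position: [0.5565, -0.339, 0.1094]
tool_rot: [0.031, 1.0, -0.001, 0.002]
force: [-0.7, 1.1, 4.4]
finger_gap: 0.383
```

Contact felt at the expected height. Release and go up to bottle_2.

Request:
{"api": "apply_moves", "payload": {
  "series": "0.2 0 0 0 0;0.2 0 0 0 0;0.2 0 0 0 0;0.2 0 0 0 0;0.2 0 0 0.03 0;0.2 0 0 0.08 0;0.2 0 0 0.12 0;0.3 0.01 0.05 0.12 0;0.3 0.02 0.1 0.12 0;0.3 0.025 0.15 0.12 0;0.3 0.03 0.2 0.12 0;0.3 0.0305 0.24 0.12 0"
}}

```text
time: 16.95
position: [0.5858, -0.0959, 0.2262]
tool_rot: [0.03, 1.0, 0.0, -0.0]
force: [0.7, -0.2, 0.3]
finger_gap: 0.651
```

Request:
{"api": "apply_moves", "payload": {
  "series": "0.3 0 0.037 -0.02 0;0.3 0 0.037 -0.06 0;0.3 0 0.037 -0.08 0;0.3 0 0.037 -0.08 0;0.3 0 0.037 -0.08 0"
}}

```text
time: 17.45
position: [0.5858, -0.0616, 0.1467]
tool_rot: [0.031, 1.0, 0.0, -0.0]
force: [0.1, -0.3, -0.5]
finger_gap: 0.65
```

Run:
```python
from h import *
s=state(); print(s["position"],s["tool_rot"].round(3),s["finger_gap"],s["force"])
for c in ["scene","wrist"]:
    im=eyes.get_image(c); P=cloud(im); px=im["pixels"].astype(int); r,g,b=px[...,0],px[...,1],px[...,2]
    m=((b>r+60)&(b>g+40)&(P[...,2]>.103)&(P[...,2]<.128)&(P[...,1]<.06)).astype(np.uint8)
    n,l,st,ce=cv2.connectedComponentsWithStats(m)
    for i in range(1,n):
        if st[i,4]>15:
            Q=P[l==i]; print(c,"cap",st[i,4],((Q.max(0)+Q.min(0))/2).round(3),(Q.max(0)-Q.min(0)).round(3),ce[i].round())
```

```text
[ 0.58579543 -0.06156899  0.14666728] [ 0.031  1.     0.    -0.   ] 0.649921908062886 [ 0.09398951 -0.34057051 -0.5048545 ]
scene cap 17 [0.507 0.023 0.111] [0.02  0.005 0.013] [335. 196.]
scene cap 188 [ 0.558 -0.34   0.115] [0.035 0.035 0.021] [187. 204.]
scene cap 170 [ 0.591 -0.064  0.111] [0.035 0.034 0.014] [297. 223.]
wrist cap 3463 [0.503 0.011 0.108] [0.035 0.035 0.01 ] [442.  89.]
wrist cap 2367 [ 0.588 -0.062  0.108] [0.035 0.035 0.01 ] [320. 238.]
```

Bottle_2 lined up (0.588, -0.062). Descend, grip, lift, carry to the cell at (0.574, -0.258).

Request:
{"api": "apply_moves", "payload": {
  "series": "0.3 0.002 0 -0.02 0;0.3 0.002 0 -0.04 0;0.3 0.002 0 -0.046 0;0.3 0.002 0 -0.046 0;-1 0.002 0 -0.046 0;-1 0.002 0 -0.046 0;-1 0.002 0 -0.046 0;-1 0.002 0 -0.046 0;-1 0.002 0 -0.046 0"
}}

```text
time: 18.45
position: [0.5883, -0.0615, 0.1015]
tool_rot: [0.031, 1.0, -0.0, 0.001]
force: [0.2, -0.9, 2.2]
finger_gap: 0.379
```

Request:
{"api": "apply_moves", "payload": {
  "series": "-1 0 0 0.03 0;-1 0 0 0.07 0;-1 0 0 0.11 0;-1 0 0 0.145 0;-1 -0.002 -0.03 0.145 0;-1 -0.005 -0.07 0.145 0;-1 -0.008 -0.11 0.145 0;-1 -0.011 -0.15 0.145 0;-1 -0.013 -0.18 0.145 0;-1 -0.014 -0.196 0.145 0;-1 -0.014 -0.196 0.145 0;-1 -0.014 -0.196 0.145 0"
}}

```text
time: 19.65
position: [0.5739, -0.2564, 0.245]
tool_rot: [0.031, 1.0, 0.001, -0.0]
force: [-0.1, -0.0, -2.6]
finger_gap: 0.379
```

Request:
{"api": "apply_moves", "payload": {
  "series": "-1 0 -0.0015 -0.03 0;-1 0 -0.0015 -0.07 0;-1 0 -0.0015 -0.1 0;-1 0 -0.0015 -0.125 0;-1 0 -0.0015 -0.132 0;-1 0 -0.0015 -0.134 0;-1 0 -0.0015 -0.135 0;-1 0 -0.0015 -0.135 0"
}}

```text
time: 20.45
position: [0.5749, -0.259, 0.1124]
tool_rot: [0.031, 1.0, -0.001, 0.002]
force: [0.5, 0.0, -1.5]
finger_gap: 0.378
```

Request:
{"api": "apply_moves", "payload": {
  "series": "-1 0 0 -0.001 0;-1 0 0 -0.002 0;-1 0 0 -0.003 0;-1 0 0 -0.004 0;-1 0 0 -0.004 0"
}}

```text
time: 20.95
position: [0.5745, -0.2594, 0.1095]
tool_rot: [0.031, 1.0, -0.001, 0.001]
force: [-1.6, 0.7, 6.7]
finger_gap: 0.379
```

Request:
{"api": "apply_moves", "payload": {
  "series": "0.2 0 0 0 0;0.2 0 0 0 0;0.2 0 0 0 0;0.2 0 0 0 0;0.2 0 0 0.03 0;0.2 0 0 0.08 0;0.2 0 0 0.14 0;0.2 -0.05 0.05 0.14 0;0.2 -0.1 0.1 0.14 0;0.2 -0.15 0.15 0.14 0;0.2 -0.17 0.18 0.14 0;0.2 -0.17 0.18 0.14 0"
}}

```text
time: 22.15
position: [0.4022, -0.0777, 0.2463]
tool_rot: [0.031, 1.0, 0.0, 0.0]
force: [1.3, -0.3, 0.7]
finger_gap: 0.598
```

Run:
```python
from h import *
s=state(); print(s["position"],s["force"],s["time"]); handle()
im=eyes.get_image("top"); save(im,"fin",(140,80,500,300),2.2)
for n in ["lever_tip","shut_mark","beaker","jar","full_1","bottle_1"]:
    for d in landmark_of(n,"top"): print(n,round(d["score"],2),w(im,d["xyz"]).round(3))
```

```text
[ 0.4021888  -0.07766563  0.24628135] [ 1.25812418 -0.34994504  0.66431708] 22.15
scene 14 theta 1.642 r 0.049 n 0.0053
top 130 theta 1.532 r 0.091 n 0.0044
wrist 241 theta 1.631 r 0.093 n 0.0021
lever_tip 0.84 [0.509 0.245 0.091]
shut_mark 0.69 [0.506 0.244 0.089]
shut_mark 0.52 [ 0.574 -0.26   0.008]
shut_mark 0.51 [0.628 0.236 0.266]
beaker 0.86 [ 0.725 -0.009 -0.004]
jar 0.8 [ 0.717 -0.186 -0.003]
full_1 0.69 [ 0.472 -0.314  0.003]
full_1 0.65 [ 0.492 -0.239  0.004]
bottle_1 0.96 [ 0.559 -0.336  0.004]
bottle_1 0.93 [ 0.574 -0.258  0.008]
bottle_1 0.84 [0.496 0.014 0.   ]
bottle_1 0.56 [ 0.37  -0.133 -0.004]
bottle_1 0.27 [ 0.471 -0.314  0.001]
```

View pics/fin.png

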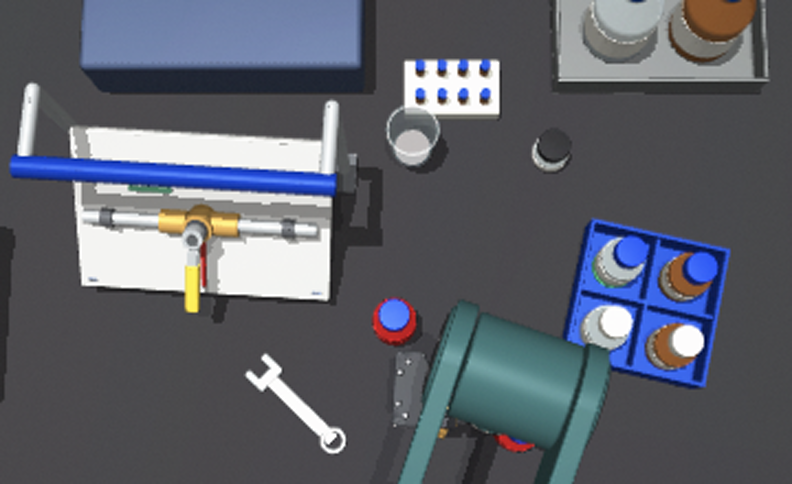

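```bash
python3 -c "
from h import *
print(robot.sign_off())"
```

```text
the job is handed in; nothing more can be done
None
```

The valve is shut against its stop, both blue-capped bottles are in the green-mat cells, and I handed the job in at about 22 s of the 72 s allowed.

- **Valve:** The moves cannot tilt the tool, and an upright gripper cannot get behind the open handle. I first dragged the handle about 45° with the closed fingertips in front of the header. Then I hooked behind it and pushed it to the stop. The force rose from about 2 N while turning to 11 N against the stop, held for about half a second, with almost no further movement.
- **Bottles:** The amber bottle (bottle_1) went into the cell at (0.556, -0.339) and the clear one (bottle_2) into the cell at (0.574, -0.259). I felt each one touch its mat at the expected height before letting go.
- **Last checks:**
  - The handle tip reads within about 3 mm of the shut mark.
  - Both bottles stand upright in their cells.
  - The white-capped bottles, beaker and jar are unmoved to within about 4 mm.
  - The gripper is clear of everything, and force readings are near zero.
- **Disagreement:** The cameras gave slightly different final handle angles: top 1.53 rad, wrist 1.63, and scene 1.64 on few pixels. This is within the error of my stem estimate, and I relied on the felt stop.

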